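Set the reorder tags on the stock board

ROBOT

A 6-joint arm with a two-finger parallel gripper is mounted at the origin on the work surface. World frame = base frame: x ahead of the robot, y to its left, z up, the work surface at z = 0. Lengths are in m, angles in rad, forces in N, time in s.
With the tool pointing down it reaches from about 0.225 to 0.875 m from the base axis. Payload 3.4 kg.
Tool frame: the origin (TCP) lies on the centre line of the jaws, within the pads' length; the fingertips stand 17 mm ahead of it and the grasp point (between the pads) lies 2 mm behind it; z points along the fingers, y is the line along which they close (so a half turn about z gives the same grasp; the last joint's range is limited). The gripper opens to 85 mm and grips with 20 to 120 N. Pads are 22 mm wide; open, the fingers measure 114 mm over their backs; the gripper's body (76 mm by 85 mm) begins 54 mm behind the grasp point. The pads swing forward as they close: fully open they stand 13 mm farther back than shut.
Start: joints at [-1.377, 0.276, 1.505, -0, 1.361, -0.121], TCP at [0.178, -0.547, 0.248] pointing down, gripper open.
Joint ranges: [-2.89, 2.89], [-0.75, 2.08], [0.22, 2.7], [-1.18, 4.32], [0.11, 2.71], [-2.7, 2.7]. Speed limits (rad/s): [2.57, 2.57, 3.14, 3.14, 3.14, 3.14].

INTERFACE

Orientations are given as a unit quaternion [w, x, y, z].
In Python, from rig import manip gives the robot as it stands.
- The arm moves only by the tool move_arm, never from a script. Its argument "steps" is one flat list of numbers, 7 for each row, row after row: the turn, a rotation vector about the world's x, y, z normalised to -1 to 1, where 1 is 360 degrees, then the shift along the world's x, y, z normalised to -1 to 1, where 1 is 1 m, then the opening, from -1 (shut) to 1 (fully open). A call has exactly 10 rows; each row is the pose to reach, as a shift and turn from the pose commanded when the call began, turning the shorter way round; what a row does not reach only later rows make up. A row lasts 1/10 s, in which the tool goes at most 50 mm and 8.59 degrees, less where a joint would pass 70% of its speed; a pose out of reach is approached as far as the arm can. A call with a number of a shift or a turn outside -1 to 1 is refused whole. A call with a gripper value outside its range is refused whole. The fingers move at their own pace and stop on an object; "squeeze" is the grip in N (left out, the last holds). Time passes only in rows, so rows that repeat a pose let the fingers close, or fill a call up. It gives the time, the measured TCP pose, the force, the opening and the grip force at its end, in the units of the state.
- manip.get_state(): the state, without advancing time (a new reading comes with each control period).
- manip.get_image(name): name is "side" or "top" or "wrist"; returns a dict with "pixels" (420x560x3 uint8, blue, green, red), "fx", "fy", "cx", "cy" (pixels), "R" (3x3) and "t" (3): a world point X has camera coordinates R X + t. Camera axes: x right, y down, z forward; pixel columns grow to the right and rows downward; lengths in m; the calibration is good to about 2 mm. A picture is of the moment at which its call begins. There is no depth.
- manip.sign_off(): hands the job in; it is judged then, once.
The state is a dict: "clock": time; "qpos": joint angles; "qd": joint speeds; "effort": joint torques, N m; "position": TCP position; "ee_rot": TCP orientation; "contact_force": force on the tool from outside, world axes, zero at the start; "moment": the same for the moment, N m; "width": finger opening in m; "gripper_force": force on a finger pad.
Only numpy, scipy, OpenCV 4.12 (cv2) and the standard library are available. Lean on these libraries where they do the work, as an engineer would, in place of code of your own. Each camera call takes 0.05 s, during which the arm holds its last target. There are 200 camera calls.

TASK

Stock has changed at the tool stall and the flip tags in front of the four bins no longer tell the truth. With a fingertip, gently push over each tag that is wrong, so that the tags of the three full bins lean back over their bins with the solid disc facing up and the tag of the nearly empty bin leans out towards the robot with the ring facing up, every tag right over on its rest. Pick nothing up, and leave the bins, tools and other things standing where they are.

Things in the scene. Friction and masses are not known exactly. Their poses are not given: they have to be found in the camera images.
- board: Plywood stock board, 240 x 500 x 18 mm, lying on the table and fixed; origin in the middle of its underside, +x towards its back edge (away from the robot), +y along the row of bins. On it stands a row of four bins 115 mm apart with one flip tag close in front of each.
- bin_bolts_lip (a point): Middle of the low front lip of a loose blue plastic bin (heaped full of steel hex bolts). Bin 150 mm deep, 104 wide, 70 high at the back, 36 at the front; contents rise no more than 75 mm above the board. The bin stands behind its own tag: the lip is about 28 mm behind that tag's hinge. The bins change places from start to start.
- bin_nuts_lip (a point): Middle of the low front lip of a loose blue plastic bin (heaped full of dark steel nuts). Bin 150 mm deep, 104 wide, 70 high at the back, 36 at the front; contents rise no more than 75 mm above the board. The bin stands behind its own tag: the lip is about 28 mm behind that tag's hinge. The bins change places from start to start.
- bin_fittings_lip (a point): Middle of the low front lip of a loose blue plastic bin (heaped full of brass pipe tees). Bin 150 mm deep, 104 wide, 70 high at the back, 36 at the front; contents rise no more than 75 mm above the board. The bin stands behind its own tag: the lip is about 28 mm behind that tag's hinge. The bins change places from start to start.
- bin_low_lip (a point): Middle of the low front lip of a loose blue plastic bin (the nearly empty one: a bare floor with just two nuts left on it). Bin 150 mm deep, 104 wide, 70 high at the back, 36 at the front; contents rise no more than 75 mm above the board. The bin stands behind its own tag: the lip is about 28 mm behind that tag's hinge. The bins change places from start to start.
- tag_a_hinge (a point): Centre of the hinge rod of a flip tag, 90 mm above the table, on its fixed steel bracket; point axes: x straight towards the bin behind the tag, y along the hinge rod, z up. Nothing of the bracket but its two side ears (6 mm) and the folded V rest (16 mm) stands above the hinge. The tags change places from start to start: pair each with the bin right behind it.
- tag_a (a joint): Angle of that tag's leaf: 0 upright, +0.6 rad leaning back over its bin (the face with the solid black disc up: full), -0.6 leaning out towards the robot (the face with the black ring up: reorder). Stops at both ends; swings freely and falls to one or the other by its own weight (about 60 g) once past upright.
- tag_a_edge (a point): Middle of the free edge of that tag's leaf, a stiff white plate 58 mm wide, 3 mm thick; the edge is 62 mm from the hinge, so at either stop it is 51 mm above and 35 mm beside the hinge.
- tag_b_hinge (a point): Centre of the hinge rod of a flip tag, 90 mm above the table, on its fixed steel bracket; point axes: x straight towards the bin behind the tag, y along the hinge rod, z up. Nothing of the bracket but its two side ears (6 mm) and the folded V rest (16 mm) stands above the hinge. The tags change places from start to start: pair each with the bin right behind it.
- tag_b (a joint): Angle of that tag's leaf: 0 upright, +0.6 rad leaning back over its bin (the face with the solid black disc up: full), -0.6 leaning out towards the robot (the face with the black ring up: reorder). Stops at both ends; swings freely and falls to one or the other by its own weight (about 60 g) once past upright.
- tag_b_edge (a point): Middle of the free edge of that tag's leaf, a stiff white plate 58 mm wide, 3 mm thick; the edge is 62 mm from the hinge, so at either stop it is 51 mm above and 35 mm beside the hinge.
- tag_c_hinge (a point): Centre of the hinge rod of a flip tag, 90 mm above the table, on its fixed steel bracket; point axes: x straight towards the bin behind the tag, y along the hinge rod, z up. Nothing of the bracket but its two side ears (6 mm) and the folded V rest (16 mm) stands above the hinge. The tags change places from start to start: pair each with the bin right behind it.
- tag_c (a joint): Angle of that tag's leaf: 0 upright, +0.6 rad leaning back over its bin (the face with the solid black disc up: full), -0.6 leaning out towards the robot (the face with the black ring up: reorder). Stops at both ends; swings freely and falls to one or the other by its own weight (about 60 g) once past upright.
- tag_c_edge (a point): Middle of the free edge of that tag's leaf, a stiff white plate 58 mm wide, 3 mm thick; the edge is 62 mm from the hinge, so at either stop it is 51 mm above and 35 mm beside the hinge.
- tag_d_hinge (a point): Centre of the hinge rod of a flip tag, 90 mm above the table, on its fixed steel bracket; point axes: x straight towards the bin behind the tag, y along the hinge rod, z up. Nothing of the bracket but its two side ears (6 mm) and the folded V rest (16 mm) stands above the hinge. The tags change places from start to start: pair each with the bin right behind it.
- tag_d (a joint): Angle of that tag's leaf: 0 upright, +0.6 rad leaning back over its bin (the face with the solid black disc up: full), -0.6 leaning out towards the robot (the face with the black ring up: reorder). Stops at both ends; swings freely and falls to one or the other by its own weight (about 60 g) once past upright.
- tag_d_edge (a point): Middle of the free edge of that tag's leaf, a stiff white plate 58 mm wide, 3 mm thick; the edge is 62 mm from the hinge, so at either stop it is 51 mm above and 35 mm beside the hinge.
- socket: Steel socket, 26 mm across, 38 high, standing loose on the board between two tag brackets; origin under its centre. Not part of the job.
- plug: Brass hex plug, 26 mm across, 26 high, standing loose on the board between two other tag brackets; origin under its centre. Not part of the job.
- padlock: Brass padlock standing on the table in front of the board, 50 x 22 x 72 mm; origin under its centre. Not part of the job.
- screwdriver: Screwdriver lying on the table in front of the board; origin at its underside. Not part of the job.
- wrench: Wrench lying on the table at the right; origin at its underside. Not part of the job.
- oilcan: Oil can with a thin spout, 68 mm across, 138 high, left of the board; origin under its centre. Not part of the job.
- mug: Mug, 78 mm across, 92 high, right of the board; origin under its centre. Not part of the job.

How it is judged:
By the outcome, as a careful person would: the job done as asked, in the order asked, and still so for the second after the job is handed in, with the robot touching nothing.
It also fails if it takes over 48 s, if anything falls off the work surface, if the arm or the gripper's body presses on something with over 40 N, if the wrist force passes 120 N, or if a joint passes its speed limit or range.

## Working session

There is one attempt and no reset: what is moved stays moved. The work goes in short steps, Python scripts to look and compute and a tool call to move; the robot and the scene stay as the last step left them, time stands still between calls to the robot, and variables do not carry over. Pictures are saved under pics/ and viewed, at most 10 in all, crops included, and the job is handed in when it is done.

Besides the shell and the picture viewer there is one more tool, called after "Request:" as name(argument=value, ...), one argument or row to a line, values as JSON. move_arm: Moves the arm, as the interface text tells. Scaled input: -1 to 1 covers 1 m each way for a shift and 360 degrees each way for a turn. Its arguments: {"type":"object","properties":{"steps":{"type":"array"},"squeeze":{"type":"number"}},"required":["steps"]}

```bash
mkdir -p pics; python3 - <<'E'
from rig import manip
import cv2,pickle
for n in("top","side"):
    im=manip.get_image(n); cv2.imwrite(f"pics/{n}0.png",cv2.resize(im["pixels"],(800,600),interpolation=cv2.INTER_CUBIC)); pickle.dump(im,open(n+".pkl","wb"))
    print(n,im["fx"],im["cx"],im["cy"],im["R"],im["t"])
print(manip.get_state())
E
```

```text
top 433.5951951627239 278.0039758834049 206.15993865185737 [[ 0.00733947 -0.99989813  0.01224163]
 [-0.99297545 -0.00873329 -0.11799781]
 [ 0.1180927  -0.0112896  -0.9929384 ]] [-0.01941151  0.55127886  1.20447742]
side 492.146787120236 282.29549524777303 208.83994285497394 [[-0.84089025 -0.54074766 -0.02226103]
 [-0.33748895  0.55607997 -0.75952371]
 [ 0.42308958 -0.63116324 -0.65009859]] [0.43030616 0.27975218 1.09888099]
{'clock': 0.1, 'qpos': array([-1.37698488e+00,  2.76566543e-01,  1.50599885e+00,  4.24642892e-05,
        1.36066796e+00, -1.21045107e-01]), 'qd': array([ 0.00260137,  0.00032675, -0.00480422,  0.00167567,  0.00034396,
        0.00080958]), 'effort': array([ 1.23424910e-03, -4.17700660e+01, -2.46404332e+01, -2.23580473e-04,
        5.80844018e-03,  1.93285729e-05]), 'position': array([ 0.17796819, -0.54632144,  0.24750939]), 'ee_rot': array([-8.20565063e-04,  9.87634105e-01,  1.56774363e-01, -9.09270396e-06]), 'contact_force': array([ 1.47394303,  0.43914008, -0.75278874]), 'moment': array([0.02897388, 0.0110715 , 0.00106533]), 'gripper_force': 0.0, 'width': 0.08541465090386001}
```

View pics/top0.png

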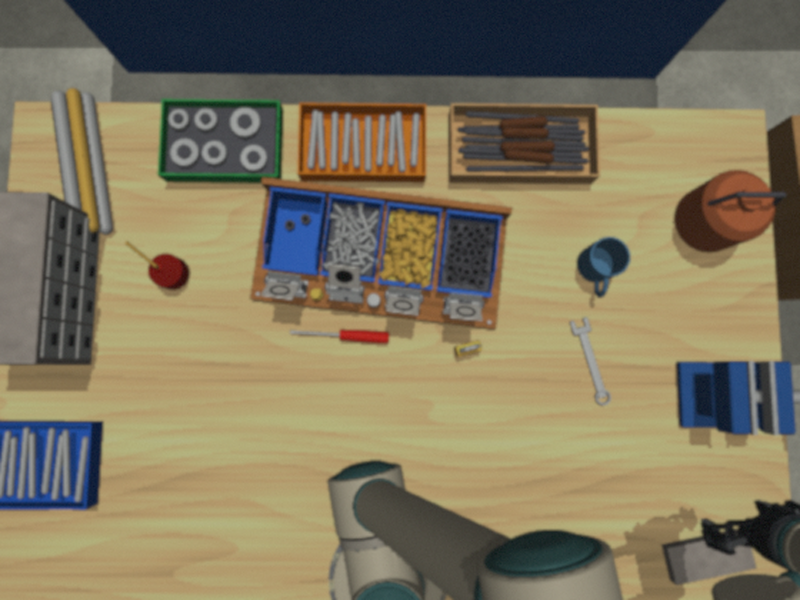

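View pics/side0.png

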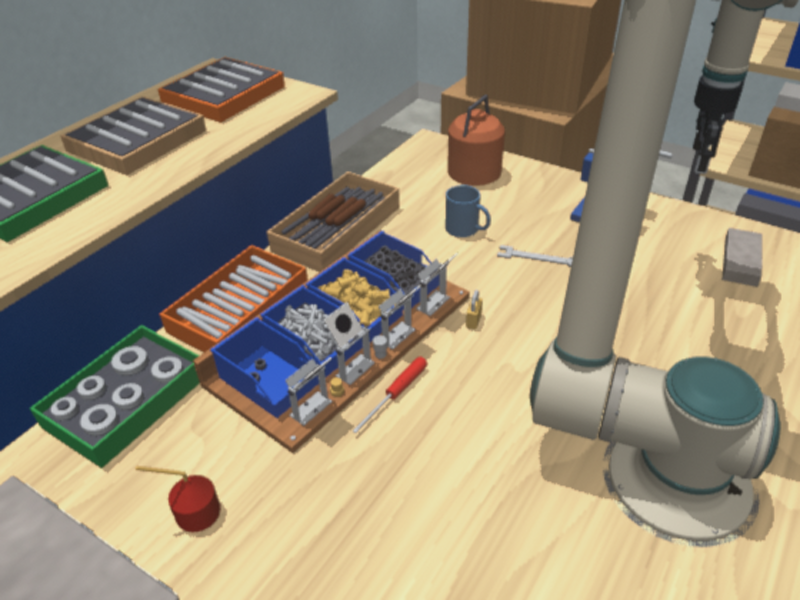

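The bins from left to right are low (ring), bolts (disc), fittings (ring) and nuts (ring). I'll enlarge the tags to check this and measure them.

```bash
python3 - <<'E'
import cv2,pickle
im=pickle.load(open("top.pkl","rb"))["pixels"]
cv2.imwrite("pics/c1.png",cv2.resize(im[180:240,170:360],None,fx=4.2,fy=4.2,interpolation=cv2.INTER_CUBIC))
E
```

```text
(no output)
```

View pics/c1.png

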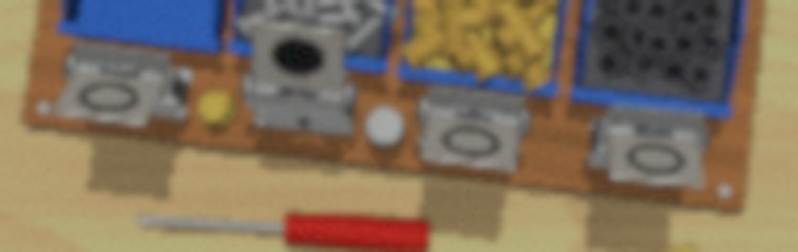

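The crop confirms it. The ring tags in front of fittings (free edge about (468,168) in the crop) and nuts (about (652,184)) are wrong, and both need pushing back. The low and bolts tags are right.

```bash
cat > h.py <<'E'
import numpy as np
def ray(im,u,v,z):
    R=np.array(im["R"]);t=np.array(im["t"]);c=-R.T@t
    d=R.T@np.array([(u-im["cx"])/im["fx"],(v-im["cy"])/im["fy"],1]);return c+d*(z-c[2])/d[2]
E
python3 - <<'E'
import pickle,numpy as np
from h import *
im=pickle.load(open("top.pkl","rb"))
P=lambda x,y,z:ray(im,170+(x+.5)/4.2-.5,180+(y+.5)/4.2-.5,z).round(4)
for n,p in dict(lowring=(108,96,.12),fitring=(470,140,.12),nutring=(655,158,.12),fitedge=(468,168,.141),nutedge=(652,184,.141),lowedge=(104,122,.141),
  boltedge=(297,22,.141),socket=(384,127,.056),screwL=(43,107,.018),screwR=(724,190,.018)).items(): print(n,P(*p))
Q=lambda x,y,z:ray(im,x*.7,y*.7,z).round(4)
print("padlock top",Q(468,347,.07))
E
```

```text
lowring [0.5489 0.205  0.12  ]
fitring [ 0.523  -0.0234  0.12  ]
nutring [ 0.5126 -0.1401  0.12  ]
fitedge [ 0.5035 -0.0219  0.141 ]
nutedge [ 0.4945 -0.1356  0.141 ]
lowedge [0.5301 0.2032 0.141 ]
boltedge [0.5938 0.0852 0.141 ]
socket [0.5378 0.0326 0.056 ]
screwL [0.5538 0.2676 0.018 ]
screwR [ 0.5006 -0.1997  0.018 ]
padlock top [ 0.4467 -0.1513  0.07  ]
```

Request:
move_arm(
  steps=[0,0,-0.01,0.026,0.042,0,-1,0,0,-0.02,0.052,0.083,0,-1,0,0,-0.03,0.079,0.125,0,-1,0,0,-0.04,0.105,0.167,0,-1,0,0,-0.05,0.131,0.208,0,-1,0,0,-0.06,0.157,0.25,0,-1,0,0,-0.067,0.183,0.292,0,-1,0,0,-0.067,0.21,0.334,0,-1,0,0,-0.067,0.24,0.38,0,-1,0,0,-0.067,0.262,0.417,0,-1],
)

```text
clock: 1.1
position: [0.4407, -0.1278, 0.2482]
ee_rot: [0.0, 0.999, -0.053, 0.0]
contact_force: [1.0, -0.4, 0.8]
width: 0.0001
gripper_force: 0.0
```

Request:
move_arm(
  steps=[0,0,0,0,0,0,-1,0,0,0,0,0,0,-1,0,0,0,0,0,-0.02,-1,0,0,0,0,0,-0.04,-1,0,0,0,0,0,-0.06,-1,0,0,0,0,0,-0.08,-1,0,0,0,0,0,-0.1,-1,0,0,0,0,0,-0.106,-1,0,0,0,0,0,-0.106,-1,0,0,0,0,0,-0.106,-1],
)

```text
clock: 2.1
position: [0.4403, -0.1308, 0.143]
ee_rot: [0.0, 0.999, -0.054, 0.0]
contact_force: [0.5, 0.7, 0.1]
width: 0.0002
gripper_force: 0.0
```

```bash
python3 - <<'E'
from rig import manip
import cv2,pickle,numpy as np
im=manip.get_image("side")["pixels"][120:320,170:400]
im2=manip.get_image("top")["pixels"][140:340,170:400]
cv2.imwrite("pics/s2.png",cv2.resize(np.hstack([im,im2]),None,fx=1.7,fy=1.7,interpolation=cv2.INTER_CUBIC))
s=manip.get_state();print(s["clock"],s["position"],s["ee_rot"],s["contact_force"],s["width"])
E
```

```text
2.2 [ 0.440661   -0.13049278  0.14334162] [ 4.95288566e-04  9.98575077e-01 -5.33536603e-02  9.77990249e-04] [1.10354743 0.82599002 0.31235217] -6.202817112140971e-05
```

View pics/s2.png

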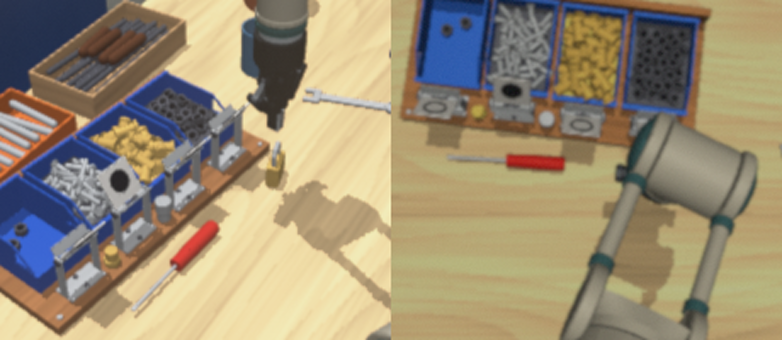

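The finger is level in front of the nuts tag and clear of the padlock, so I'll push slowly.

Request:
move_arm(
  steps=[0,0,0,0.015,-0.002,0,-1,0,0,0,0.03,-0.003,0,-1,0,0,0,0.037,-0.004,0,-1,0,0,0,0.043,-0.005,0,-1,0,0,0,0.049,-0.005,0,-1,0,0,0,0.055,-0.006,0,-1,0,0,0,0.061,-0.006,0,-1,0,0,0,0.067,-0.007,0,-1,0,0,0,0.073,-0.008,0,-1,0,0,0,0.078,-0.008,0,-1],
)

```text
clock: 3.2
position: [0.5186, -0.138, 0.1424]
ee_rot: [0.0, 0.999, -0.053, 0.0]
contact_force: [0.2, -0.2, -0.2]
width: -0.0001
gripper_force: 0.0
```

Request:
move_arm(
  steps=[0,0,0,0.004,0,0,-1,0,0,0,0.008,-0.001,0,-1,0,0,0,0.012,-0.001,0,-1,0,0,0,0.014,-0.001,0,-1,0,0,0,0.014,-0.001,0,-1,0,0,0,0.004,0,0,-1,0,0,0,-0.016,0.002,0,-1,0,0,0,-0.036,0.004,0,-1,0,0,0,-0.056,0.006,0,-1,0,0,0,-0.078,0.008,0,-1],
)

```text
clock: 4.2
position: [0.4383, -0.1294, 0.1423]
ee_rot: [0.0, 0.999, -0.053, -0.0]
contact_force: [0.1, 0.5, -0.4]
width: 0.0002
gripper_force: 0.0
```

```bash
python3 - <<'E'
from rig import manip
import cv2,pickle,numpy as np
im=manip.get_image("side")["pixels"][120:320,170:400]
cv2.imwrite("pics/s3.png",cv2.resize(im,None,fx=2.5,fy=2.5,interpolation=cv2.INTER_CUBIC))
s=manip.get_state();print(s["clock"],s["position"],s["contact_force"])
E
```

```text
4.25 [ 0.43358772 -0.12800601  0.14182604] [-3.40222139  1.04721342 -0.6657676 ]
```

View pics/s3.png

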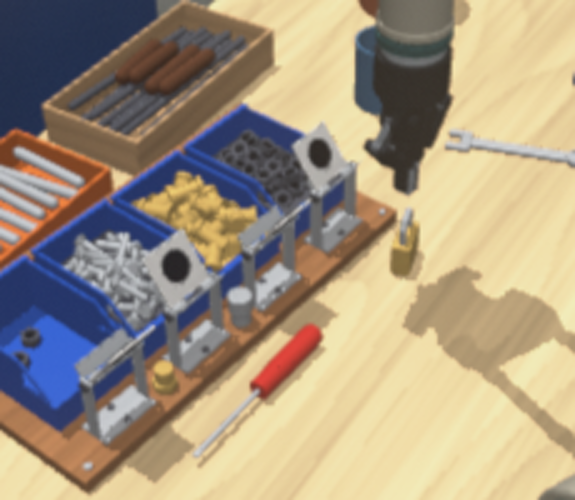

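The nuts tag now lies back with its disc up at (320,153), and nothing else has moved. Next is the fittings tag.

Request:
move_arm(
  steps=[0,0,0,0,0.02,0,-1,0,0,0,0,0.04,0,-1,0,0,0,0.002,0.06,0,-1,0,0,0,0.004,0.08,0,-1,0,0,0,0.006,0.1,0,-1,0,0,0,0.01,0.114,0,-1,0,0,0,0.01,0.114,0,-1,0,0,0,0.01,0.114,0,-1,0,0,0,0.02,0.113,0,-1,0,0,0,0.03,0.112,0,-1],
)

```text
clock: 5.25
position: [0.4709, -0.0186, 0.1425]
ee_rot: [0.0, 0.999, -0.054, 0.0]
contact_force: [-0.4, -0.3, 0.1]
width: -0.0001
gripper_force: 0.0
```

Request:
move_arm(
  steps=[0,0,0,0.008,-0.001,0,-1,0,0,0,0.015,-0.002,0,-1,0,0,0,0.021,-0.002,0,-1,0,0,0,0.027,-0.003,0,-1,0,0,0,0.033,-0.003,0,-1,0,0,0,0.039,-0.004,0,-1,0,0,0,0.045,-0.005,0,-1,0,0,0,0.051,-0.005,0,-1,0,0,0,0.057,-0.006,0,-1,0,0,0,0.062,-0.006,0,-1],
)

```text
clock: 6.25
position: [0.5327, -0.0239, 0.1423]
ee_rot: [0.0, 0.999, -0.053, 0.0]
contact_force: [0.2, 0.7, 0.5]
width: -0.0004
gripper_force: 0.0
```

Request:
move_arm(
  steps=[0,0,0,0.004,0,0,-1,0,0,0,0.007,-0.001,0,-1,0,0,0,0.009,-0.001,0,-1,0,0,0,0.009,-0.001,0,-1,0,0,0,0.0,0,0,-1,0,0,0,-0.016,0.002,0,-1,0,0,0,-0.036,0.004,0,-1,0,0,0,-0.056,0.006,0,-1,0,0,0,-0.086,0.008,0,-1,0,0,0,-0.1,0.008,0.02,-1],
)

```text
clock: 7.25
position: [0.4259, -0.0146, 0.1601]
ee_rot: [-0.001, 0.999, -0.053, -0.005]
contact_force: [0.4, 0.5, 0.9]
width: -0.0003
gripper_force: 0.0
```

Request:
move_arm(
  steps=[0,0,0,0,0,0.02,-1,0,0,0,-0.02,0,0.05,-1,0,0,0,-0.03,0,0.08,-1,0,0,0,-0.03,0,0.1,-1,0,0,0,-0.03,0,0.1,-1,0,0,0,-0.03,0,0.1,-1,0,0,0,-0.03,0,0.1,-1,0,0,0,-0.03,0,0.1,-1,0,0,0,-0.03,0,0.1,-1,0,0,0,-0.03,0,0.1,-1],
)

```text
clock: 8.25
position: [0.4019, -0.0157, 0.2617]
ee_rot: [-0.0, 0.999, -0.053, -0.001]
contact_force: [0.2, 0.6, -0.9]
width: 0.0002
gripper_force: 0.0
```

```bash
python3 - <<'E'
from rig import manip
import cv2,pickle,numpy as np
im=manip.get_image("side")["pixels"][120:320,130:360]
cv2.imwrite("pics/s4.png",cv2.resize(im,None,fx=2.5,fy=2.5,interpolation=cv2.INTER_CUBIC))
s=manip.get_state();print(s["clock"],s["position"],s["contact_force"])
E
```

```text
8.3 [ 0.40196143 -0.01574469  0.26187687] [-0.16792487 -0.35520497 -0.27110919]
```

View pics/s4.png

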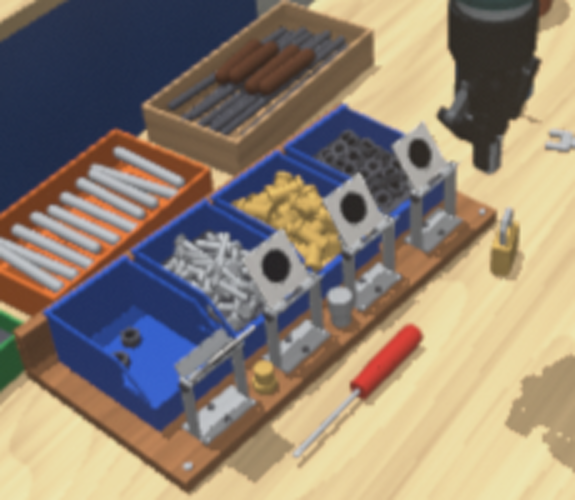

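All three full bins now show discs, at (275,267), (353,208) and (420,153). The low bin's tag still leans out, and nothing else has moved.

```bash
python3 -c "
from rig import manip
print(manip.sign_off())"
```

```text
the job is handed in; nothing more can be done
None
```

I pushed the fittings and nuts tags back to disc-up; the bolts and nearly-empty-bin tags were already right, the last picture shows nothing else moved, and the job is handed in at about 8 s.

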